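Clamp a control board in the spring board vice

TASK

Get the sampler's control board ready for inspection in the blue spring board vice. Swing the vice's guard bar out of the way by its red knob, pick the board up by its black heat sink, push one end of it under the lip of one of the two sprung jaws until the other end clears the opposite lip, lower that end onto its ledge and let go, so that the springs hold the board level, square and centred with both ends under their lips. Then swing the guard bar back over the board, fully home against its stop, without shifting the flask, jar or timer standing by.

Things in the scene. Friction and masses are not known exactly. Their poses are not given: they have to be found in the camera images.
- vice: spring board vice, fixed; blue base 100 x 262 x 10 mm. Origin on the trolley top under the middle between its two alike, facing sprung jaws; y: the line on which they slide, to the left jaw (+y); x across, z up. Jaws are 66 mm wide in x, tops at z = 43 mm. The board's length goes along y. Let go, it is centred by the equal springs, each jaw then about 4 mm out, underside on the ledges at z = 30 mm
- left_slot (a point): in the jaw at +y and moving with it: middle of the slot's upright back face, at ledge height (z = 30 mm); at rest 71 mm from the vice's middle. The level ledge reaches 20 mm inward from here; the dark lip above (underside z = 40, top z = 43 mm) 7 mm inward: a slot 10 mm high, 7 mm deep for the board's end, which enters tilted about 10 degrees, its other end raised
- right_slot (a point): the same point of the mirror-image jaw at -y. At rest the opposite lips' edges are 128 mm apart, the slots' back faces 142 mm: one jaw must be pushed out more than 15 mm (19 is good) before the other end of the 150 mm board can go down inside the opposite lip
- jaw_left (a joint): outward (+y of the vice) travel of the jaw at +y, m: 0 at rest, 0.024 at most; its spring pushes back with 1.5 N at rest plus 0.25 N per mm
- jaw_right (a joint): outward (-y of the vice) travel of the jaw at -y, m: 0 at rest, 0.024 at most; same spring
- hold_bar (a joint): angle of the steel guard bar (13 mm wide, z = 44 to 50 mm), rad: 0 = home at its stop, lying along the vice's +x across the board's bay at y = -50 mm; it grows clockwise seen from above, to 1.9; at about 1.5 it points to the vice's -y, beside the right jaw, clear of the board. Light friction hinge: stays where left, moved by about 1 N at the knob
- bar_knob (a point): centre of the upright red knob on the guard bar: a round pin 14 mm in diameter, 36 mm tall (z from 50 to 86 mm), 70 mm from the hinge axis
- bar_hinge (a point): point on the guard bar's upright hinge axis (vice x = -48, y = -50 mm), at the height of the knob's centre (z = 68 mm)
- board_sink (a point): centre of the black finned heat sink (36 mm in x, 40 in y, 28 high; grip it across x) in the middle of the loose control board: metal-edged green board, 60 mm (x) by 150 (y) by 5 thick, same either way round, about 0.15 kg. Its underside is 19 mm below this point, its top face 14 below, the sink's top 14 above. y: along the board, z: out of its top face; starts flat on the trolley
- flask: bystander: glass conical flask, 66 mm wide, 116 mm tall, origin at the centre of its underside
- jar: bystander: white sample jar with red lid, 56 mm wide, 60 mm tall, origin at the centre of its underside
- timer: bystander: small white desk timer, 34 x 62 x 40 mm, origin at the centre of its underside
Mind the look-alikes: they are no part of the job. What is shaped like the part that bears board_sink but orange is not meant.

How it is judged:
By the outcome, as a careful person would: the job done as asked, in the order asked, and still so for the second after the job is handed in, with the robot touching nothing.
It also fails if it takes over 64 s, if anything falls off the work surface, if the arm or the gripper's body presses on something with over 40 N, if the wrist force passes 120 N, or if a joint passes its speed limit or range.

ROBOT

A 6-joint arm with a two-finger parallel gripper is mounted at the origin on a cart in front of the work surface, level with it; the furniture and walls round the work are solid. World frame = base frame: x ahead of the robot, y to its left, z up, the work surface at z = 0. Lengths are in mm, angles in rad, forces in N, time in s.
With the tool pointing down it reaches from about 275 to 825 mm from the base axis. Payload 5.2 kg.
Tool frame: the origin (TCP) lies at the very end of the fingers, on their centre line; the grasp point (between the pads) lies manip.pinch_z behind it (manip.pinch_z is the distance from the TCP to the grasp point, in mm); z points along the fingers, y is the line along which they close (so a half turn about z gives the same grasp; the last joint's range is limited). The gripper opens to 93 mm and grips with 3 to 60 N. Pads are 15 mm wide; open, the fingers measure 128 mm over their backs; the gripper's body (75 mm by 188 mm) begins 65 mm behind the grasp point.
Start: joints at [-1.385, 0.259, 1.535, -0, 1.348, -0.203], TCP at [208.514, -508.947, 218.653] pointing down, gripper open.
Joint ranges: [-3.14, 3.14], [-0.91, 2.08], [0.19, 2.58], [-1.22, 4.36], [0.22, 2.71], [-3.12, 3.12]. Speed limits (rad/s): [2.57, 2.57, 3.14, 3.14, 3.14, 3.14].

INTERFACE

Orientations are given as a rotation vector (axis times angle).
In Python, from cell import manip gives the robot as it stands. The module is installed in compiled form; this text tells all that it offers.
- The arm moves only by the tool jog_arm, never from a script. Its arguments are lists of equal length, an entry for each row: "linear": the shift along the tool's x, y, z in mm, a list of three; "delta_rot": the turn, a rotation vector about the tool's x, y, z in rad, a list of three; "jaw": the finger opening in mm, from 0 to 93. In form: {"linear": [[x, y, z], ...], "delta_rot": [[ax, ay, az], ...], "jaw": [jaw, ...]}. A call has 1 to 12 rows; each row shifts and turns the commanded pose from where the row before left it, along the tool's axes as they then stand; what a row does not reach is not made up. A row lasts 1/8 s, in which the tool goes at most 62.5 mm and 10.7 degrees, less where a joint would pass 70% of its speed; a pose out of reach is approached as far as the arm can. A call is refused whole if a number of a shift passes 62.5 or a number of a turn 0.188, either way. A call with a gripper value outside its range is refused whole. The fingers move at their own pace and stop on an object; "squeeze" is the grip in N (left out, the last holds). Time passes only in rows, so rows that do not move let the fingers close. It gives the time, the measured TCP pose, the force, the opening and the grip force at its end, in the units of the state.
- manip.read_state(): the state, without advancing time (a new reading comes with each control period).
- manip.read_camera(name): name is "side" or "top" or "wrist"; returns the picture (480x640x3 uint8, red, green, blue); there is no depth.
- manip.camera_model(name): a dict with "vertical_fov" (degrees; the focal length in pixels is half the picture's height over the tangent of half this angle, whatever the lens; pixels are square), "cx", "cy" (the principal point, pixels), "R" (3x3) and "t" (3): a world point X has camera coordinates R X + t; the wrist camera has in their place "T_tool_cam" (4x4, takes a point from camera to tool coordinates, whose origin is the TCP and whose axes are the flange's). Camera axes: x right, y down, z forward; pixel columns grow to the right and rows downward; lengths in mm; the calibration is good to about 2 mm. A picture is of the moment at which its call begins: read the wrist's pose just before it. camera_model takes no time and is no camera call.
- manip.job_done(): hands the job in; it is judged then, once.
The state is a dict: "time_s": time; "q": joint angles; "qvel": joint speeds; "effort": joint torques, N m; "tcp_pos": TCP position; "eef_rot": TCP orientation; "wrist_force": force on the tool from outside, world axes, zero at the start; "wrist_torque": the same for the moment, N m; "opening": opening from 0.0 (shut) to 1.0 (fully open); "grip_force": force on a finger pad.
Only numpy, scipy, OpenCV 4.12 (cv2) and the standard library are available. Lean on these libraries where they do the work, as an engineer would, in place of code of your own. Each camera call takes 0.05 s, during which the arm holds its last target. There are 200 camera calls.

## Working session

There is one attempt and no reset: what is moved stays moved. The work goes in short steps, Python scripts to look and compute and a tool call to move; the robot and the scene stay as the last step left them, time stands still between calls to the robot, and variables do not carry over. Pictures are saved under pics/ and viewed, at most 10 in all, crops included, and the job is handed in when it is done.

Besides the shell and the picture viewer there is one more tool, called after "Emit:" as name(argument=value, ...) on one line, values as JSON. jog_arm: Moves the arm, as the interface text tells. Its arguments: {"type":"object","properties":{"linear":{"type":"array"},"delta_rot":{"type":"array"},"jaw":{"type":"array"},"squeeze":{"type":"number"}},"required":["linear","delta_rot","jaw"]}

```bash
mkdir -p pics
cat > h.py <<'E'
import numpy as np, cv2
from scipy.spatial.transform import Rotation as Ro
from cell import manip
def cam(name):
    m=manip.camera_model(name); f=240/np.tan(np.radians(m["vertical_fov"])/2)
    if "R" in m: R=np.array(m["R"]);t=np.array(m["t"])
    else:
        s=manip.read_state(); T=np.eye(4);T[:3,:3]=Ro.from_rotvec(s["eef_rot"]).as_matrix();T[:3,3]=s["tcp_pos"]
        W=np.linalg.inv(T@np.array(m["T_tool_cam"]));R=W[:3,:3];t=W[:3,3]
    return f,m["cx"],m["cy"],R,t
def px2w(c,u,v,z):
    f,cx,cy,R,t=c; d=R.T@np.array([(u-cx)/f,(v-cy)/f,1]); o=-R.T@t
    return o+d*(z-o[2])/d[2]
def w2px(c,X):
    f,cx,cy,R,t=c; p=R@np.array(X,float)+t; return np.array([cx+f*p[0]/p[2],cy+f*p[1]/p[2]])
def snap(name,fn,crop=None,scale=1):
    c=cam(name); im=manip.read_camera(name)[:,:,::-1]
    cv2.imwrite("pics/full_"+fn,im)
    if crop: im=im[crop[1]:crop[3],crop[0]:crop[2]]
    if scale!=1: im=cv2.resize(im,None,fx=scale,fy=scale,interpolation=cv2.INTER_CUBIC)
    cv2.imwrite("pics/"+fn,im); return c
E
python3 - <<'E'
from h import *
for n in("top","side"):
    c=snap(n,n+"0.png"); print(n,c[0],c[1:3],-c[3].T@c[4],c[3][2])
s=manip.read_state(); print(s,manip.pinch_z, manip.camera_model("wrist"))
print(Ro.from_rotvec(s["eef_rot"]).as_matrix().round(3))
E
```

```text
top 583.8842798023426 (321.22787936075304, 237.56666847587482) [ 461.82597433   52.69933074 1519.76154594] [ 0.06514433 -0.01721884 -0.99772728]
side 539.1502627616146 (315.18043112748023, 235.10031814395936) [297.37806409 914.88153978 662.96159648] [ 0.23787489 -0.81402288 -0.52988894]
{'time_s': 0.1, 'q': array([-1.38480252e+00,  2.59244883e-01,  1.53596588e+00, -2.92654618e-05,
        1.34799330e+00, -2.02809224e-01]), 'qvel': array([ 0.00010762, -0.00177733, -0.00287095,  0.00210359,  0.0008746 ,
        0.0003711 ]), 'effort': array([ 3.26358590e-03, -4.38207793e+01, -2.84644639e+01,  7.22512160e-02,
        3.62031616e-02, -4.43862768e-05]), 'tcp_pos': array([ 208.4093377 , -508.45604012,  217.91753473]), 'eef_rot': array([-3.08083271e+00, -6.06589522e-01,  2.35305442e-05]), 'wrist_force': array([ 0.18682874, -0.23916846, -0.95814786]), 'wrist_torque': array([ 0.01984863,  0.01547471, -0.00996259]), 'grip_force': 0.0, 'opening': 0.9997550533833283} 18.8 {'vertical_fov': 69.24890800626046, 'cx': 319.9570899854358, 'cy': 236.95876534886136, 'T_tool_cam': array([[ 1.95441844e-04, -9.57060970e-01, -2.89886637e-01,
         8.06058050e+01],
       [ 9.99999974e-01,  1.52253191e-04,  1.71536892e-04,
        -7.58936173e-01],
       [-1.20035099e-04, -2.89886662e-01,  9.57060974e-01,
        -1.66126729e+02],
       [ 0.00000000e+00,  0.00000000e+00,  0.00000000e+00,
         1.00000000e+00]])}
[[ 0.925  0.379 -0.   ]
 [ 0.379 -0.925  0.002]
 [ 0.    -0.002 -1.   ]]
```

View pics/top0.png

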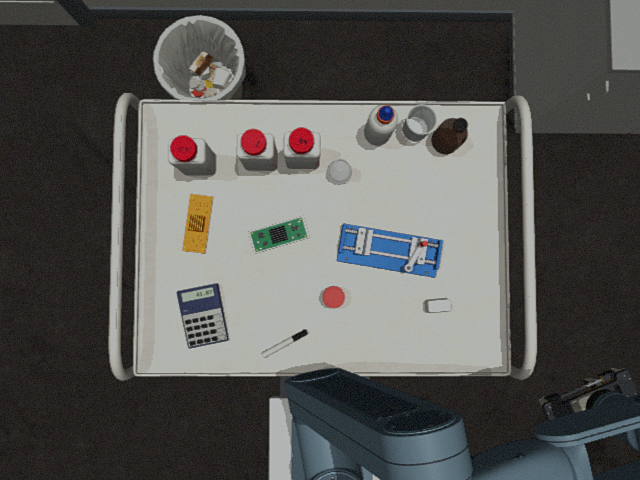

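View pics/side0.png

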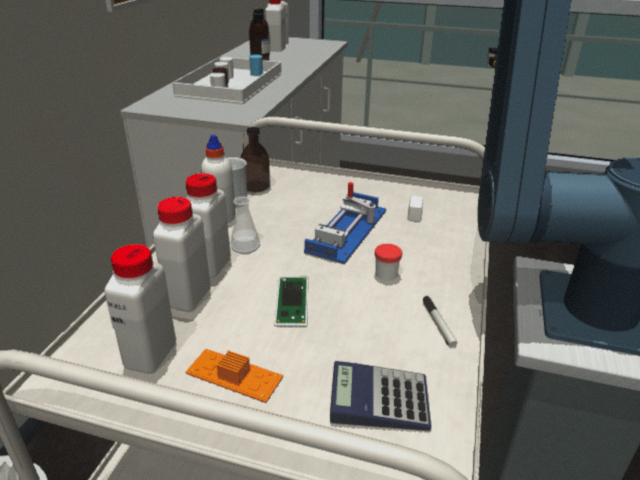

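Top view: the green board with the black sink is at (278,235), and the orange look-alike is at (198,222), rejected by colour. The vice is centred near (390,249), with its red knob at (424,243). The flask (339,172), jar (334,297) and timer (438,305) stand by. The jar lid and bottle caps are also red, but they are not the knob on the vice. I'll take a close crop to confirm.

Run:
```python
from h import *
im=cv2.imread("pics/full_top0.png")[200:285,240:455]
cv2.imwrite("pics/crop0.png",cv2.resize(im,(799,316),interpolation=cv2.INTER_CUBIC))
```

```text
(no output)
```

View pics/crop0.png

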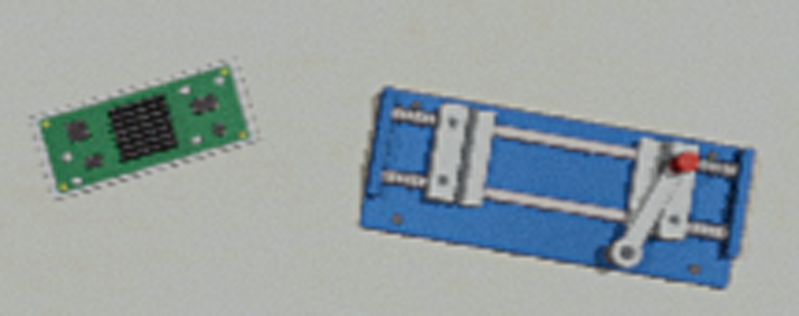

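Run:
```python
from h import *
im=cv2.imread("pics/full_top0.png"); c=cam("top")
def crop(u,v): return (u/3.716+240,v/3.718+200)
def P(u,v,z): return px2w(c,*crop(u,v),z)
hsv=cv2.cvtColor(im,cv2.COLOR_BGR2HSV)
m=cv2.inRange(hsv,(100,120,60),(125,255,255)); m[:200]=0;m[285:]=0;m[:,:320]=0;m[:,460:]=0
pts=cv2.findNonZero(m)
h=cv2.convexHull(pts)
W=np.array([px2w(c,*p[0],10)[:2] for p in h],np.float32)
print("vice rect",cv2.minAreaRect(W)); 
for k in [(388,88),(752,150),(727,288),(362,228)]: print(P(*k,10).round(1))
m=cv2.inRange(hsv,(50,80,40),(85,255,255)); m[:200]=0;m[285:]=0;m[:,:230]=0;m[:,320:]=0
W=np.array([px2w(c,*p[0],5)[:2] for p in cv2.convexHull(cv2.findNonZero(m))],np.float32)
print("green rect",cv2.minAreaRect(W))
for k in [(38,120),(236,64),(258,138),(57,198)]: print(P(*k,5).round(1))
print("sink", P(144,127,33))
print("knob top",P(685,160,86),"hinge",P(626,252,50))
for n,p in [("flask",(339,178)),("jar",(334,297)),("timer",(438,305))]:print(n,px2w(c,*p,{"flask":0,"jar":60,"timer":40}[n]))
```

```text
vice rect ((527.7724609375, -150.15357971191406), (263.1730651855469, 97.35521697998047), 80.4693832397461)
[596.7 -33.6  10. ]
[ 553.6 -288.4   10. ]
[ 457.3 -269.6   10. ]
[498.9 -15.2  10. ]
green rect ((569.0554809570312, 137.94873046875), (51.89413070678711, 137.4600372314453), 16.701725006103516)
[574.2 210.9   5. ]
[613.8  72.7   5. ]
[561.9  57.2   5. ]
[519.8 197.3   5. ]
sink [567.45108745 135.37025722  33.        ]
knob top [ 542.29725576 -226.47919654   86.        ] hinge [ 481.78995594 -192.63494781   50.        ]
flask [717.97813728 -20.18090691   0.        ]
jar [408.86996477  -4.35393807  60.        ]
timer [ 387.92236564 -268.35171238   40.        ]
```

Crop: the green board with the black sink is at crop (144,127), which confirms the choice. The hinge boss is at (626,252) and the red knob at (685,160), so the bar is about 0.35 rad open and lies over the right jaw. Next I'll move over the vice for a close look.

Emit:
jog_arm(linear=[[41, -17.6, -1], [41, -17.6, -1], [41, -17.6, -1], [41, -17.6, -1], [41, -17.6, -1], [41, -17.6, -1], [41, -17.6, -1], [41, -17.6, -1], [41, -17.6, -1], [41, -17.6, -1]], delta_rot=[[0, 0, 0], [0, 0, 0], [0, 0, 0], [0, 0, 0], [0, 0, 0], [0, 0, 0], [0, 0, 0], [0, 0, 0], [0, 0, 0], [0, 0, 0]], jaw=[93, 93, 93, 93, 93, 93, 93, 93, 93, 93])

```text
time_s: 1.35
tcp_pos: [521.9, -189.4, 228.3]
eef_rot: [-3.082, -0.607, 0.001]
wrist_force: [0.5, -1.1, -0.1]
opening: 1.003
grip_force: 0.0
```

Emit:
jog_arm(linear=[[0, 0, 0], [0, 0, 0], [0, 0, 0], [0, 0, 0], [0, 0, 0], [0, 0, 0], [0, 0, 0]], delta_rot=[[0, 0, -0.17], [0, 0, -0.17], [0, 0, -0.17], [0, 0, -0.17], [0, 0, -0.17], [0, 0, -0.165], [0, 0, 0]], jaw=[45, 45, 45, 45, 45, 45, 45])

```text
time_s: 2.22
tcp_pos: [521.0, -190.5, 228.2]
eef_rot: [-2.4, -2.026, 0.0]
wrist_force: [-0.5, -0.5, 0.6]
opening: 0.484
grip_force: 0.0
```

Run:
```python
from h import *
c=snap("wrist","w1.png"); import pickle; pickle.dump(c,open("c1.pkl","wb"))
s=manip.read_state(); print(s["time_s"],s["tcp_pos"],Ro.from_rotvec(s["eef_rot"]).as_matrix().round(3))
```

```text
2.275 [ 521.03150308 -190.55262044  228.29505114] [[ 0.17   0.986 -0.001]
 [ 0.986 -0.17   0.   ]
 [ 0.    -0.001 -1.   ]]
```

View pics/w1.png

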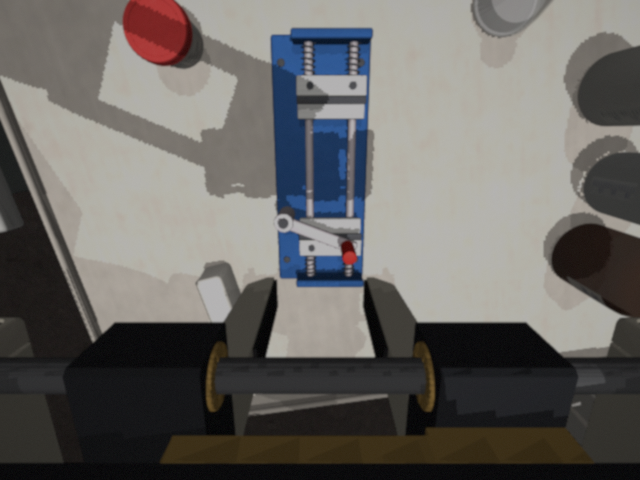

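Wrist view: the left jaw spans u 297–365 with its dark lip at v≈99. The hinge is at (284,223), the knob top at (348,241) and its base near (348,260). I'll enlarge this to read the exact points.

Run:
```python
from h import *
im=cv2.imread("pics/full_w1.png")[20:290,265:380]
im=cv2.resize(im,None,fx=2.9,fy=2.9,interpolation=cv2.INTER_CUBIC)
cv2.imwrite("pics/w1c.png",cv2.rotate(im,cv2.ROTATE_90_CLOCKWISE)); print(im.shape)
```

```text
(783, 334, 3)
```

View pics/w1c.png

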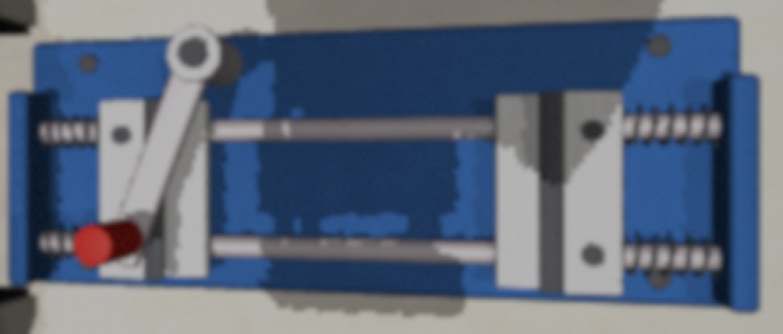

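```bash
cat > m1.py <<'E'
from h import *
import pickle
c=pickle.load(open("c1.pkl","rb"))
def P(X,Y,z): return px2w(c,265+Y/2.9,20+(782-X)/2.9,z)
L=[P(540,93,43),P(540,291,43)]; R=[P(163,99,43),P(163,277,43)]
print("L",np.round(L,1),"R",np.round(R,1)); l=np.mean(L,0);r=np.mean(R,0)
d=l-r; print("lipdist",np.linalg.norm(d),"yaw",np.degrees(np.arctan2(-d[0],d[1])),"mid",(l+r)/2, "width",np.linalg.norm(L[1]-L[0]),np.linalg.norm(R[1]-R[0]))
for z in(50,53,56):
  h=P(193,53,z);print("hinge",z,h)
k=P(93,245,86);kb=P(135,236,50);print("knob",k,kb)
# base corners
B=[P(35,43,10),P(738,18,10)];d=B[1]-B[0];print("base edge",B,np.linalg.norm(d),np.degrees(np.arctan2(-d[0],d[1])))
y=np.radians(-9.6)
for a in [(l+r)/2]:
  print("pred hinge",a[:2]-48*np.array([np.cos(y),np.sin(y)])-50*np.array([-np.sin(y),np.cos(y)]))
E
python3 m1.py
```

```text
L [[516.8 -81.2  43. ]
 [580.4 -92.1  43. ]] R [[ 495.  -207.5   43. ]
 [ 558.8 -218.3   43. ]]
lipdist 128.1261571299966 yaw -9.750028344876487 mid [ 537.75136289 -149.79320809   43.        ] width 64.59780096389237 64.63266051878837
hinge 50 [ 481.85405352 -192.03073202   50.        ]
hinge 53 [ 482.30757247 -191.31673283   53.        ]
hinge 56 [ 482.76109142 -190.60273364   56.        ]
knob [ 542.27092432 -226.88023947   86.        ] [ 542.35819884 -224.09907985   50.        ]
base edge [array([ 458.42084088, -266.94326656,   10.        ]), array([501.78688708, -12.57612987,  10.        ])] 258.0373116226776 -9.675109057006603
pred hinge [ 482.08511577 -191.0881101 ]
```

Emit:
jog_arm(linear=[[-10.6, 9, 30], [-10.6, 9, 30], [-10.7, 9.1, 30], [0, 0, 30], [0, 0, 26], [0, 0, 20], [0, 0, 0], [0, 0, 0], [0, 0, 0], [0, 0, 0]], delta_rot=[[0, 0, 0], [0, 0, 0], [0, 0, 0], [0, 0, 0], [0, 0, 0], [0, 0, 0], [0, 0, 0], [0, 0, 0], [0, 0, 0], [0, 0, 0]], jaw=[45, 45, 45, 45, 45, 45, 45, 0, 0, 0], squeeze=8)

```text
time_s: 3.52
tcp_pos: [543.1, -226.9, 63.5]
eef_rot: [2.398, 2.027, 0.001]
wrist_force: [-1.3, 0.4, -1.1]
opening: 0.209
grip_force: 0.0
```

Emit:
jog_arm(linear=[[0, 0, 0], [0, 0, 0], [-9.3, -4.3, 0], [-8.6, -5.7, 0], [-7.7, -6.9, 0], [-6.6, -7.9, 0], [-5.4, -8.8, 0], [-4.0, -9.5, 0], [-2.6, -10.0, 0], [-1.1, -10.2, 0], [0, 0, 0]], delta_rot=[[0, 0, 0], [0, 0, 0], [0, 0, 0], [0, 0, 0], [0, 0, 0], [0, 0, 0], [0, 0, 0], [0, 0, 0], [0, 0, 0], [0, 0, 0], [0, 0, 0]], jaw=[0, 0, 0, 0, 0, 0, 0, 0, 0, 0, 0])

```text
time_s: 4.9
tcp_pos: [471.1, -261.0, 62.8]
eef_rot: [-2.398, -2.028, 0.002]
wrist_force: [-1.0, -5.1, 4.8]
opening: 0.148
grip_force: 8.0
```

Emit:
jog_arm(linear=[[0, 0, 0], [0, 0, 0], [0, 0, -30], [0, 0, -40], [41, 2.7, -15], [41, 2.7, -12], [41, 2.7, 0], [41, 2.7, 0], [41, 2.7, 0], [41, 2.7, 0], [41, 2.7, 0], [41, 2.7, 0]], delta_rot=[[0, 0, 0], [0, 0, 0], [0, 0, 0], [0, 0, 0], [0, 0, 0], [0, 0, 0], [0, 0, 0], [0, 0, 0], [0, 0, 0], [0, 0, 0], [0, 0, 0], [0, 0, 0]], jaw=[40, 40, 40, 70, 70, 70, 70, 70, 70, 70, 70, 70])

```text
time_s: 6.4
tcp_pos: [547.8, 61.1, 158.8]
eef_rot: [-2.397, -2.028, 0.002]
wrist_force: [0.6, -0.9, 0.1]
opening: 0.751
grip_force: 0.0
```

Emit:
jog_arm(linear=[[41, 2.7, 0], [41, 2.7, 0], [0, 0, 0], [0, 0, 0], [0, 0, 0], [0, 0, 0]], delta_rot=[[0, 0, 0], [0, 0, 0], [0, 0, -0.152], [0, 0, -0.152], [0, 0, -0.152], [0, 0, 0]], jaw=[70, 70, 70, 70, 70, 70])

```text
time_s: 7.15
tcp_pos: [566.5, 139.6, 158.8]
eef_rot: [-1.878, -2.516, 0.002]
wrist_force: [0.7, 0.3, -0.3]
opening: 0.754
grip_force: 0.0
```

Run:
```python
from h import *
c=snap("wrist","w2.png"); import pickle; pickle.dump(c,open("c2.pkl","wb"))
s=manip.read_state(); print(s["time_s"],s["tcp_pos"],Ro.from_rotvec(s["eef_rot"]).as_matrix().round(3))
t=snap("top","t2.png",(330,190,460,300),4)
print(w2px(c,(567.5,135.4,33)))
```

```text
7.2 [566.75094129 139.43430802 158.97369749] [[-0.282  0.959 -0.002]
 [ 0.959  0.282  0.   ]
 [ 0.001 -0.002 -1.   ]]
[320.4319191  234.30951843]
```

View pics/w2.png

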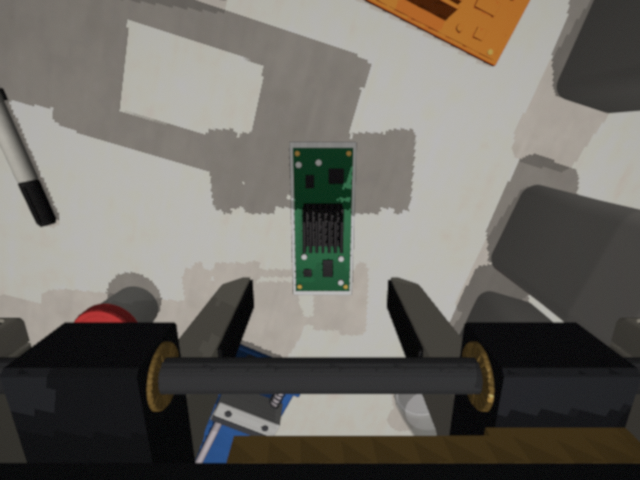

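Wrist view: board corners at (290,143), (355,143), (351,293) and (294,293), with the black sink centred near (323,228). The orange decoy is well away at the top right.

Run:
```python
from h import *
import pickle
c=pickle.load(open("c2.pkl","rb"))
C=np.array([px2w(c,*p,5) for p in [(290.5,143),(355.5,143),(351.5,293.5),(293.5,293.5)]]);print(C.round(1))
a=(C[0]+C[1])/2;b=(C[2]+C[3])/2;d=a-b
print(np.linalg.norm(d),np.linalg.norm(C[0]-C[1]),np.linalg.norm(C[2]-C[3]),"mid",C.mean(0),"yaw",np.degrees(np.arctan2(-d[0],d[1])))
g=px2w(c,323.5,228,33);print("sink",g)
s=manip.read_state();R=Ro.from_rotvec(s["eef_rot"]).as_matrix();print(R.T@(np.array([*C.mean(0)[:2],8])-s["tcp_pos"]))
im=cv2.imread("pics/full_t2.png")
c=cam("top"); hsv=cv2.cvtColor(im,cv2.COLOR_BGR2HSV);m=cv2.inRange(hsv,(0,150,80),(8,255,255))
q=[(n,k) for n,*k in zip(*[cv2.connectedComponentsWithStats(m)[i][1:,j] if i==2 else cv2.connectedComponentsWithStats(m)[3][1:,0] for i,j in [(2,4),(3,0)]],cv2.connectedComponentsWithStats(m)[3][1:,1]) if n>5]
for n,k in q: print(n,k,px2w(c,*k,75))
```

```text
[[520.2 201.    5. ]
 [575.6 217.5   5. ]
 [617.8  76.6   5. ]
 [561.5  59.9   5. ]]
147.05857759229346 57.79429886748349 58.68089960691123 mid [568.7747132  138.76094718   5.        ] yaw 16.483062394129206
sink [568.42885619 141.65248807  33.        ]
[ -1.12417344   1.82712689 151.13407902]
52 [np.float64(197.84615384615384), np.float64(92.78846153846153)] [920.08567052 337.80942668  75.        ]
36 [np.float64(382.5), np.float64(119.52777777777777)] [ 854.22051101 -126.42811964   75.        ]
21 [np.float64(437.57142857142856), np.float64(272.0952380952381)] [ 470.80381387 -260.72464443   75.        ]
326 [np.float64(332.7484662576687), np.float64(296.83742331288346)] [409.81387464  -0.68202698  75.        ]
```

Emit:
jog_arm(linear=[[0, 0.9, 38], [0, 0.9, 38], [0, 0, 38], [0, 0, 20], [0, 0, 9.5], [0, 0, 6], [0, 0, 0], [0, 0, 0], [0, 0, 0], [0, 0, 0], [0, 0, 0]], delta_rot=[[0, 0, 0], [0, 0, 0], [0, 0, 0], [0, 0, 0], [0, 0, 0], [0, 0, 0], [0, 0, 0], [0, 0, 0], [0, 0, 0], [0, 0, 0], [0, 0, 0]], jaw=[60, 60, 60, 60, 60, 60, 20, 20, 20, 20, 20], squeeze=30)

```text
time_s: 8.62
tcp_pos: [569.7, 139.6, 11.0]
eef_rot: [1.878, 2.517, 0.001]
wrist_force: [-0.6, 0.1, 5.3]
opening: 0.382
grip_force: 30.0
```

Emit:
jog_arm(linear=[[0, 0, -27], [0, 0, -37], [0, 0, -46], [-35.4, -14.9, 0], [-35.4, -14.9, 0], [-35.4, -14.9, 0], [-35.4, -14.9, 0], [-35.4, -14.9, 0], [-35.4, -14.9, 0], [-35.4, -14.9, 0], [-35.4, -14.9, 0], [0, 0, 0]], delta_rot=[[0, 0, 0], [0, 0, 0], [0, 0, 0], [0, 0, 0], [0, 0, 0], [0, 0, 0], [0, 0, 0], [0, 0, 0], [0, 0, 0], [0, 0, 0], [0, 0, 0], [0, 0, 0]], jaw=[20, 20, 20, 20, 20, 20, 20, 20, 20, 20, 20, 20])

```text
time_s: 10.12
tcp_pos: [535.2, -168.5, 119.8]
eef_rot: [1.883, 2.515, -0.001]
wrist_force: [-0.1, 1.1, -1.3]
opening: 0.383
grip_force: 30.0
```

Emit:
jog_arm(linear=[[0, 0, 0], [0, 0, 0], [0, 0, 0], [0, 0, 0], [0, 0, 0], [0, 0, 0]], delta_rot=[[0, 0, 0.152], [0, 0, 0.152], [0, 0, 0.152], [0, -0.087, 0], [0, -0.087, 0], [0, 0, 0]], jaw=[20, 20, 20, 20, 20, 20])

```text
time_s: 10.88
tcp_pos: [535.5, -163.3, 119.6]
eef_rot: [2.306, 1.957, -0.201]
wrist_force: [0.9, 0.2, -1.1]
opening: 0.382
grip_force: 30.0
```

```bash
cat >> h.py <<'E'
O=np.array([537.8,-149.8,0]);yaw=np.radians(-9.7)
V=np.array([[np.cos(yaw),-np.sin(yaw),0],[np.sin(yaw),np.cos(yaw),0],[0,0,1]])
def where(s=None):
    s=s or manip.read_state(); R=Ro.from_rotvec(s["eef_rot"]).as_matrix(); p=np.array(s["tcp_pos"])
    print("t",s["time_s"],"tcp vice",(V.T@(p-O)).round(1)); Rv=V.T@R; print(Rv.round(3)); print("F",s["wrist_force"],s["opening"]*93,s["grip_force"])
    return p,R
E
python3 - <<'E'
from h import *
import pickle
where(); c=snap("wrist","w3.png"); pickle.dump(c,open("c3.pkl","wb"))
E
```

```text
t 10.875 tcp vice [ -0.  -13.7 119.6]
[[-0.006  1.    -0.   ]
 [ 0.985  0.006 -0.172]
 [-0.172 -0.001 -0.985]]
F [ 0.92371849  0.15563199 -1.12285933] 35.567881235634864 29.999744296073914
```

View pics/w3.png

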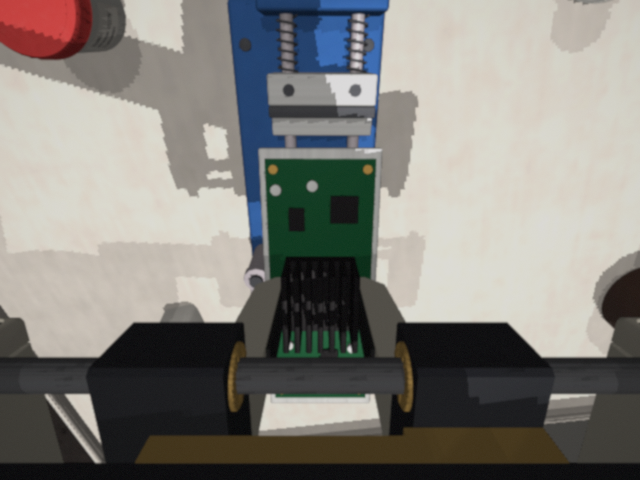

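The board is held straight and tilted, with its left-end top corners at (259,150) and (383,150). The left jaw's lip edge runs from (270,117) to (377,118).

Run:
```python
from h import *
import pickle
c=pickle.load(open("c3.pkl","rb")); p,R=where()
f,cx,cy,Rc,t=c; o=-Rc.T@t
for u,v in [(259,150),(383,150),(259,159),(380,159)]:
    d=R.T@(Rc.T@np.array([(u-cx)/f,(v-cy)/f,1])); oo=R.T@(o-p); print("tool",(oo+d*(6-oo[2])/d[2]).round(1))
for q in [(270,117.5),(377,117.5)]: print("lip vice",(V.T@(px2w(c,*q,43)-O)).round(1))
for q in [(257,274)]: print("hinge vice",(V.T@(px2w(c,*q,52)-O)).round(1))
```

```text
t 10.925 tcp vice [  0.2 -14.4 119.8]
[[-0.005  1.    -0.   ]
 [ 0.985  0.005 -0.171]
 [-0.171 -0.001 -0.985]]
F [ 1.12429201 -0.98905059 -0.902479  ] 35.60402134642396 29.999465346336365
tool [ 73.7 -30.4   6. ]
tool [73.7 29.3  6. ]
tool [ 69.4 -30.6   6. ]
tool [69.5 28.   6. ]
lip vice [-32.3  63.9  43. ]
lip vice [34.2 64.3 43. ]
hinge vice [-47.2 -45.5  52. ]
```

Emit:
jog_arm(linear=[[4, 0.5, 24.5], [4, 0.5, 24.5], [2.2, 0, 13.4], [0, 0, 0], [0, 0, 0]], delta_rot=[[0, 0, 0], [0, 0, 0], [0, 0, 0], [0, 0, 0], [0, 0, 0]], jaw=[20, 20, 20, 20, 20])

```text
time_s: 11.55
tcp_pos: [537.1, -167.2, 57.7]
eef_rot: [2.308, 1.951, -0.2]
wrist_force: [-0.1, -1.0, -0.4]
opening: 0.387
grip_force: 30.0
```

Run:
```python
from h import *
import pickle
p,R=where(); c=snap("wrist","w4.png",(220,60,420,210),4); pickle.dump(c,open("c4.pkl","wb"))
```

```text
t 11.55 tcp vice [  2.2 -17.3  57.7]
[[-0.002  1.     0.002]
 [ 0.985  0.002 -0.173]
 [-0.173  0.001 -0.985]]
F [-0.09841265 -0.9719977  -0.38274845] 35.971840199097755 29.999421536922455
```

View pics/w4.png

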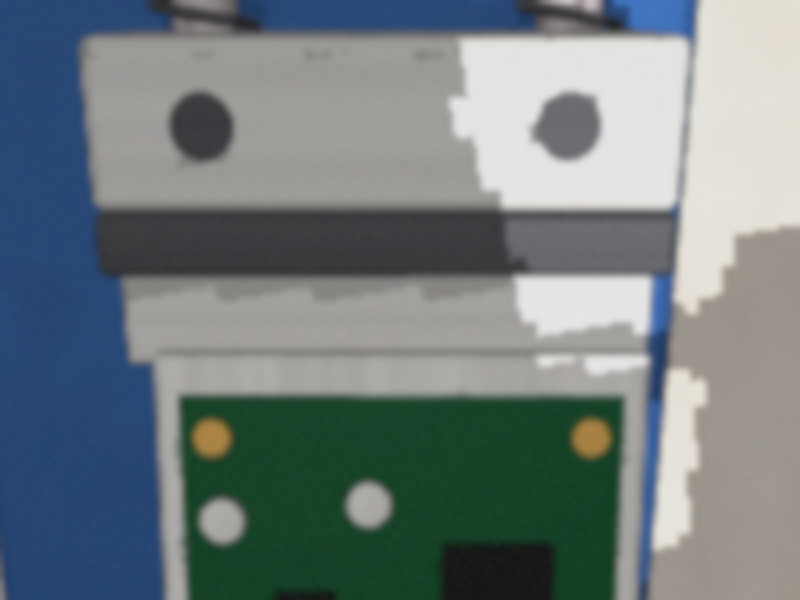

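Crop: the board end is at crop v 352 (u 155–653) and the lip edge at v 272 (u 100–674). The edges are parallel, with the board about 2 mm too far in +x and slightly high. I'll correct both.

Emit:
jog_arm(linear=[[0.3, -2, 1.5], [0, 0, 0]], delta_rot=[[0, 0, 0], [0, 0, 0]], jaw=[20, 20])

```text
time_s: 11.85
tcp_pos: [534.4, -166.4, 55.7]
eef_rot: [2.308, 1.951, -0.201]
wrist_force: [-0.1, -0.3, -2.0]
opening: 0.385
grip_force: 30.0
```

Emit:
jog_arm(linear=[[0, 0, 0]], delta_rot=[[0, 0, 0]], jaw=[20])

```text
time_s: 11.98
tcp_pos: [534.6, -166.4, 55.6]
eef_rot: [2.308, 1.952, -0.201]
wrist_force: [0.5, -0.7, -1.4]
opening: 0.38
grip_force: 30.0
```

Run:
```python
from h import *
import pickle
p,R=where()
c=snap("wrist","w5.png"); where()
t=snap("side","s5.png",(285,170,405,275),5)
where()
```

```text
t 11.975 tcp vice [ -0.4 -16.9  55.6]
[[-0.002  1.     0.001]
 [ 0.985  0.002 -0.173]
 [-0.173  0.    -0.985]]
F [ 0.4720687  -0.69849291 -1.40750594] 35.30559222505528 29.999302625656128
t 12.025 tcp vice [ -0.3 -16.9  55.6]
[[-0.002  1.     0.001]
 [ 0.985  0.002 -0.173]
 [-0.173  0.    -0.985]]
F [ 0.31485753  0.01593553 -1.37246263] 35.95605865013463 29.99954581260681
t 12.075 tcp vice [ -0.4 -16.9  55.5]
[[-0.002  1.     0.001]
 [ 0.985  0.002 -0.173]
 [-0.173  0.    -0.985]]
F [-0.42252433  0.04132515 -0.91818378] 35.31062987423893 29.999476075172424
```

View pics/s5.png

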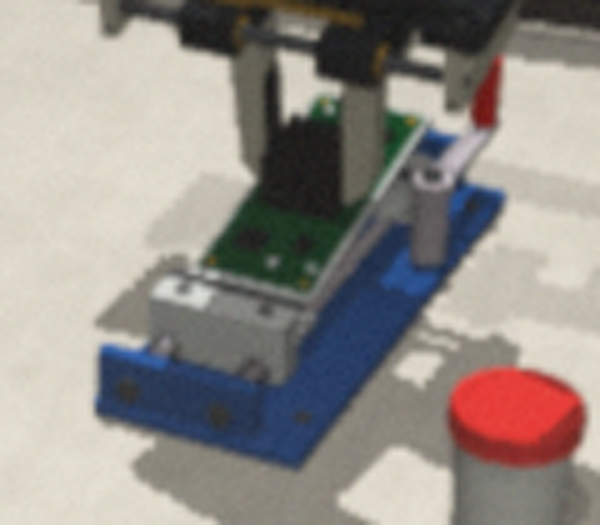

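Side view: the board is tilted with its low end facing the left jaw, the bar stands clear at the right and nothing touches. Inserting now.

Emit:
jog_arm(linear=[[4.9, 0, -0.86], [4.9, 0, -0.86], [3.9, 0, -0.68], [0, 0, 0], [0, 0, 0]], delta_rot=[[0, 0, 0], [0, 0, 0], [0, 0, 0], [0, 0, 0], [0, 0, 0]], jaw=[20, 20, 20, 20, 20])

```text
time_s: 12.7
tcp_pos: [536.9, -152.7, 55.4]
eef_rot: [2.308, 1.952, -0.201]
wrist_force: [-0.3, -0.7, -1.5]
opening: 0.385
grip_force: 30.0
```

Run:
```python
from h import *
import pickle
c=snap("wrist","w6.png",(220,20,420,170),4); pickle.dump(c,open("c6.pkl","wb")); where()
```

```text
t 12.75 tcp vice [-0.4 -3.1 55.4]
[[-0.002  1.     0.   ]
 [ 0.985  0.002 -0.173]
 [-0.173  0.    -0.985]]
F [-0.20222236  0.05445842 -0.97823736] 35.784540237139545 29.999343752861023
```

View pics/w6.png

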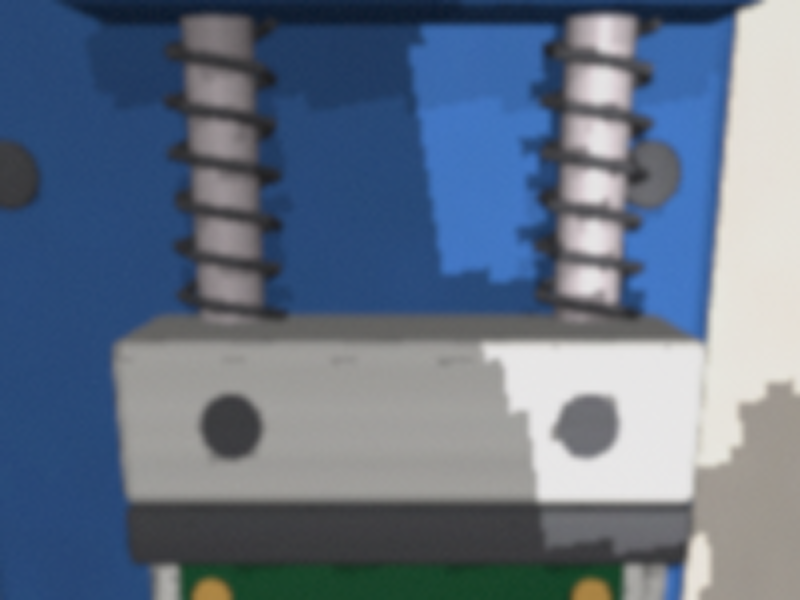

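Crop: the board's metal end edge is hidden under the dark lip, there is no contact force, and the sides are about 1 mm off centre. Pushing the jaw out now.

Emit:
jog_arm(linear=[[4.2, 0.8, -0.74], [4.2, 0, -0.74], [4.2, 0, -0.74], [4.2, 0, -0.74], [4.2, 0, -0.74], [0, 0, 0], [0, 0, 0]], delta_rot=[[0, 0, 0], [0, 0, 0], [0, 0, 0], [0, 0, 0], [0, 0, 0], [0, 0, 0], [0, 0, 0]], jaw=[20, 20, 20, 20, 20, 20, 20])

```text
time_s: 13.62
tcp_pos: [541.0, -132.3, 55.6]
eef_rot: [2.307, 1.952, -0.203]
wrist_force: [-1.7, -5.8, 0.2]
opening: 0.39
grip_force: 30.0
```

Run:
```python
from h import *
import pickle
where(); c=snap("wrist","w7.png",(220,10,420,160),4); pickle.dump(c,open("c7.pkl","wb"));cs=snap("side","s7.png",(285,170,405,275),5)
a=cv2.imread("pics/w7.png");b=cv2.imread("pics/s7.png");b=cv2.resize(b,(400,350));a=cv2.resize(a,(400,300))
o=np.zeros((350,800,3),np.uint8);o[:300,:400]=a;o[:350,400:]=b;cv2.imwrite("pics/m7.png",o)
```

```text
t 13.625 tcp vice [ 0.2 17.8 55.6]
[[-0.003  1.     0.   ]
 [ 0.985  0.003 -0.174]
 [-0.174 -0.    -0.985]]
F [-1.70239404 -5.80045374  0.21529007] 36.29579991548676 30.001242756843567
```

View pics/m7.png

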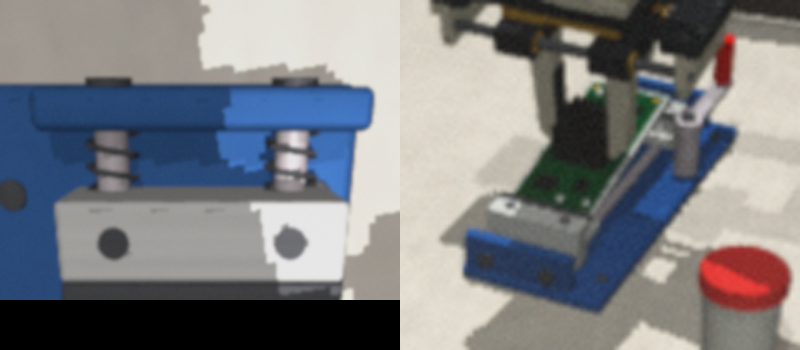

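The left jaw is pushed out about 18.5 mm (6 N, matching the spring), with the end under its lip and nothing else touching. Now I'll level the board about its left end.

Emit:
jog_arm(linear=[[-0.2, 0, 3.2], [-0.2, 0, 3.2], [-0.2, 0, 3.2], [-0.2, 0, 3.2], [0, 0, 0], [0, 0, 0]], delta_rot=[[0, 0.0436, 0], [0, 0.0436, 0], [0, 0.0436, 0], [0, 0.0437, 0], [0, 0, 0], [0, 0, 0]], jaw=[20, 20, 20, 20, 20, 20])

```text
time_s: 14.48
tcp_pos: [540.5, -135.0, 42.8]
eef_rot: [2.399, 2.028, -0.002]
wrist_force: [-3.8, -5.2, -0.0]
opening: 0.386
grip_force: 30.0
```

Run:
```python
from h import *
import pickle
where(); c=snap("wrist","w8.png");cs=snap("side","s8.png",(285,170,405,275),5);t=snap("top","t8.png",(330,205,450,285),4)
```

```text
t 14.475 tcp vice [ 0.2 15.  42.8]
[[-0.002  1.    -0.   ]
 [ 1.     0.002 -0.001]
 [-0.001 -0.    -1.   ]]
F [-3.83778117 -5.16079111 -0.01444465] 35.88144840021442 30.00266522169113
```

Emit:
jog_arm(linear=[[0, 0, 1.2], [0, 0, 0], [-4, 0, 0], [-4, 0, 0], [-4, 0, 0], [-1.5, 0, 0], [0, 0, 0], [0, 0, 0]], delta_rot=[[0, 0, 0], [0, 0, 0], [0, 0, 0], [0, 0, 0], [0, 0, 0], [0, 0, 0], [0, 0, 0], [0, 0, 0]], jaw=[20, 20, 20, 20, 20, 20, 20, 20])

```text
time_s: 15.62
tcp_pos: [538.9, -147.1, 41.7]
eef_rot: [2.399, 2.028, 0.001]
wrist_force: [0.4, -1.3, 2.5]
opening: 0.385
grip_force: 30.0
```

Run:
```python
from h import *
where(); c=snap("wrist","w9.png",(220,20,420,170),4);cs=snap("side","s9.png",(285,170,405,275),5)
a=cv2.resize(cv2.imread("pics/w9.png"),(400,300));b=cv2.resize(cv2.imread("pics/s9.png"),(400,350))
o=np.zeros((350,800,3),np.uint8);o[:300,:400]=a;o[:350,400:]=b;cv2.imwrite("pics/m9.png",o)
```

```text
t 15.625 tcp vice [ 0.6  2.8 41.7]
[[-0.002  1.     0.001]
 [ 1.     0.002  0.001]
 [ 0.001  0.001 -1.   ]]
F [ 0.37930482 -1.3033215   2.53144568] 35.83793986705739 30.000458657741547
```

I've now viewed 11 pictures, one over the limit of 10, so I'll view no more and check by numbers instead. The forces fit both jaws holding the board. Releasing now.

Emit:
jog_arm(linear=[[-1.5, 0, 0], [0, 0, 0], [0, 0, 0], [0, 0, 0], [0, 0, 0], [0, 0, -20], [0, 0, -40], [0, 0, -40], [-15, 0, -30], [0, 0, 0]], delta_rot=[[0, 0, 0], [0, 0, 0], [0, 0, 0], [0, 0, 0], [0, 0, 0], [0, 0, 0], [0, 0, 0], [0, 0, 0], [0, 0, 0], [0, 0, 0]], jaw=[20, 20, 55, 55, 55, 55, 55, 55, 55, 55])

```text
time_s: 16.98
tcp_pos: [537.2, -165.0, 174.1]
eef_rot: [2.396, 2.024, 0.004]
wrist_force: [0.9, 0.0, 0.5]
opening: 0.591
grip_force: 0.0
```

Run:
```python
from h import *
import pickle
p,R=where(); c=snap("wrist","w10.png"); pickle.dump(c,open("c10.pkl","wb")); t=snap("top","t10.png")
im=cv2.imread("pics/full_w10.png");hsv=cv2.cvtColor(im,cv2.COLOR_BGR2HSV)
m=cv2.inRange(hsv,(45,80,30),(90,255,255));n,l,st,ce=cv2.connectedComponentsWithStats(m)
m=(l==1+st[1:,4].argmax()).astype(np.uint8)
W=np.array([(V.T@(px2w(c,*q[0],35)-O))[:2] for q in cv2.convexHull(cv2.findNonZero(m))],np.float32)
print("green",cv2.minAreaRect(W),W.min(0),W.max(0))
# brightness profile along vice y at z=43, x avg -20..-8
g=cv2.cvtColor(im,cv2.COLOR_BGR2GRAY)
for xs in (-27,-24,24,27):
  print(xs,[(y,int(g[tuple(np.round(w2px(c,V@np.array([xs,y,43])+O)[::-1]).astype(int))])) for y in list(range(-100,-54,2))+list(range(54,100,2))])
it=cv2.imread("pics/full_t10.png");h2=cv2.cvtColor(it,cv2.COLOR_BGR2HSV)
mm=cv2.inRange(h2,(0,150,80),(8,255,255));mm[:200]=0;n,l,st,ce=cv2.connectedComponentsWithStats(mm)
for i in range(1,n):
  if st[i,4]>8: print(st[i,4],(px2w(t,*ce[i],68)).round(1), (px2w(t,*ce[i],60)).round(1))
```

```text
t 16.975 tcp vice [  2.  -15.1 174.1]
[[-0.001  1.     0.005]
 [ 1.     0.001 -0.001]
 [-0.001  0.005 -1.   ]]
F [0.94563963 0.03143857 0.53731802] 54.97314372120186 0.0
green ((-0.4085273742675781, -0.5576248168945312), (52.52237319946289, 137.59988403320312), 0.12087275087833405) [-26.754087 -69.303986] [25.995567 68.263954]
-27 [(-100, 44), (-98, 64), (-96, 72), (-94, 69), (-92, 140), (-90, 171), (-88, 180), (-86, 185), (-84, 187), (-82, 187), (-80, 190), (-78, 191), (-76, 180), (-74, 109), (-72, 67), (-70, 71), (-68, 62), (-66, 76), (-64, 102), (-62, 138), (-60, 173), (-58, 162), (-56, 150), (54, 105), (56, 103), (58, 103), (60, 96), (62, 95), (64, 96), (66, 87), (68, 58), (70, 46), (72, 49), (74, 51), (76, 92), (78, 132), (80, 131), (82, 133), (84, 134), (86, 136), (88, 132), (90, 132), (92, 131), (94, 62), (96, 50), (98, 56)]
-24 [(-100, 82), (-98, 94), (-96, 75), (-94, 107), (-92, 139), (-90, 171), (-88, 182), (-86, 179), (-84, 148), (-82, 159), (-80, 185), (-78, 192), (-76, 184), (-74, 116), (-72, 68), (-70, 71), (-68, 59), (-66, 41), (-64, 107), (-62, 149), (-60, 106), (-58,
[... 694 characters left out ...]
6, 190), (88, 190), (90, 190), (92, 188), (94, 85), (96, 83), (98, 60)]
27 [(-100, 44), (-98, 63), (-96, 72), (-94, 75), (-92, 134), (-90, 171), (-88, 187), (-86, 189), (-84, 192), (-82, 193), (-80, 192), (-78, 191), (-76, 184), (-74, 118), (-72, 72), (-70, 74), (-68, 66), (-66, 82), (-64, 121), (-62, 166), (-60, 172), (-58, 174), (-56, 173), (54, 126), (56, 165), (58, 178), (60, 178), (62, 186), (64, 183), (66, 184), (68, 152), (70, 89), (72, 85), (74, 86), (76, 140), (78, 191), (80, 191), (82, 191), (84, 190), (86, 190), (88, 191), (90, 190), (92, 188), (94, 104), (96, 89), (98, 80)]
20 [ 470.5 -262.7   68. ] [ 470.5 -264.4   60. ]
231 [ 4.099e+02 -3.000e-01  6.800e+01] [409.6  -0.6  60. ]
```

The board is seated: the green centre is at vice (-0.4,-0.5), its yaw is 0.1° and the visible green equals the lip gap. The lip edges are at about +68 and -67, so each jaw is about 4 mm out. Next is the bar.

Emit:
jog_arm(linear=[[-26, -12, 0], [-27, -12, 10], [-27, -12, 20], [-26, -12, 30], [0, 0, 0], [0, 0, 0]], delta_rot=[[0, 0, 0], [0, 0, 0], [0, 0, 0], [0, 0, 0], [0, 0, 0], [0, 0, 0]], jaw=[45, 45, 45, 45, 45, 45])

```text
time_s: 17.82
tcp_pos: [470.9, -259.2, 110.9]
eef_rot: [-2.398, -2.027, -0.001]
wrist_force: [0.2, -0.9, -0.4]
opening: 0.482
grip_force: 0.0
```

Emit:
jog_arm(linear=[[-1.8, 0.3, 22], [0, 0, 22], [0, 0, 0], [0, 0, 0], [0, 0, 0], [0, 0, 0], [0, 0, 0]], delta_rot=[[0, 0, 0], [0, 0, 0], [0, 0, 0], [0, 0, 0], [0, 0, 0], [0, 0, 0], [0, 0, 0]], jaw=[45, 45, 45, 0, 0, 0, 0], squeeze=8)

```text
time_s: 18.7
tcp_pos: [471.1, -262.1, 68.0]
eef_rot: [2.399, 2.028, 0.001]
wrist_force: [-0.5, 0.5, 2.3]
opening: 0.149
grip_force: 8.0
```

Emit:
jog_arm(linear=[[1.0, 10.8, 0], [2.7, 10.5, 0], [4.3, 10.0, 0], [5.8, 9.2, 0], [7.1, 8.2, 0], [8.3, 7.0, 0], [9.3, 5.6, 0], [10.1, 4.1, 0], [10.6, 2.5, 0], [9, 0.7, 0], [0, 0, 0]], delta_rot=[[0, 0, 0], [0, 0, 0], [0, 0, 0], [0, 0, 0], [0, 0, 0], [0, 0, 0], [0, 0, 0], [0, 0, 0], [0, 0, 0], [0, 0, 0], [0, 0, 0]], jaw=[0, 0, 0, 0, 0, 0, 0, 0, 0, 0, 0])

```text
time_s: 20.08
tcp_pos: [551.0, -205.3, 67.6]
eef_rot: [2.398, 2.029, 0.003]
wrist_force: [5.6, -1.7, -1.3]
opening: 0.147
grip_force: 8.0
```

Emit:
jog_arm(linear=[[1.5, 0, 0], [1.5, 0, 0], [0, 0, 0]], delta_rot=[[0, 0, 0], [0, 0, 0], [0, 0, 0]], jaw=[0, 0, 0])

```text
time_s: 20.45
tcp_pos: [551.4, -203.5, 67.6]
eef_rot: [2.398, 2.027, 0.003]
wrist_force: [5.9, -2.3, -1.8]
opening: 0.145
grip_force: 8.0
```

```bash
python3 -c "
from h import *
where()"
```

```text
t 20.45 tcp vice [ 22.5 -50.7  67.6]
[[-0.002  1.     0.002]
 [ 1.     0.002  0.   ]
 [ 0.     0.002 -1.   ]]
F [ 5.94318765 -2.334591   -1.77825385] 13.478687061552593 7.9998111110217
```

Emit:
jog_arm(linear=[[1, 0.8, 0], [1, 0, 0], [0, 0, 0]], delta_rot=[[0, 0, 0], [0, 0, 0], [0, 0, 0]], jaw=[0, 0, 0], squeeze=12)

```text
time_s: 20.82
tcp_pos: [551.8, -201.5, 67.6]
eef_rot: [2.399, 2.028, 0.001]
wrist_force: [4.4, -2.9, -1.1]
opening: 0.142
grip_force: 12.0
```

```bash
python3 -c "
from h import *
s=where();print(V.T@manip.read_state()['wrist_force'])"
```

```text
t 20.825 tcp vice [ 22.5 -48.6  67.6]
[[-0.002  1.     0.001]
 [ 1.     0.002  0.   ]
 [ 0.     0.001 -1.   ]]
F [ 4.37061603 -2.9295211  -1.14255881] 13.226204540192178 11.99979269645155
[ 4.80172458 -2.15123673 -1.14255881]
```

Emit:
jog_arm(linear=[[1, 0.8, 0], [1, 0, 0], [0, 0, 0]], delta_rot=[[0, 0, 0], [0, 0, 0], [0, 0, 0]], jaw=[0, 0, 0])

```text
time_s: 21.2
tcp_pos: [552.3, -199.3, 67.5]
eef_rot: [-2.398, -2.028, -0.0]
wrist_force: [2.0, -2.2, 0.6]
opening: 0.143
grip_force: 12.0
```

```bash
python3 -c "
from h import *
s=where();print(V.T@manip.read_state()['wrist_force'])
t=snap('top','t11.png')
im=cv2.imread('pics/full_t11.png');print()"
```

```text
t 21.2 tcp vice [ 22.6 -46.3  67.5]
[[-0.002  1.    -0.001]
 [ 1.     0.002  0.001]
 [ 0.001 -0.001 -1.   ]]
F [ 2.01361047 -2.22480902  0.60587412] 13.292737873030884 12.000079564932093
[ 2.35967952 -1.85372999  0.60587412]
```

Emit:
jog_arm(linear=[[0, 0, 0], [0, 0, 0], [-13, -0.5, 0], [-13, 0, 0], [0, 0, 0], [0, 0, 0], [0, 0, 0], [0, 0, 0]], delta_rot=[[0, 0, 0], [0, 0, 0], [0, 0, 0], [0, 0, 0], [0, 0, 0], [0, 0, 0], [0, 0, 0], [0, 0, 0]], jaw=[32, 32, 32, 32, 0, 0, 0, 0])

```text
time_s: 22.25
tcp_pos: [547.8, -224.7, 67.5]
eef_rot: [-2.398, -2.029, -0.001]
wrist_force: [-0.6, 0.1, -0.3]
opening: 0.005
grip_force: 0.0
```

Emit:
jog_arm(linear=[[4, 0, 0], [2, 0, 0], [2, 0, 0], [0, 0, 0]], delta_rot=[[0, 0, 0], [0, 0, 0], [0, 0, 0], [0, 0, 0]], jaw=[0, 0, 0, 0])

```text
time_s: 22.75
tcp_pos: [548.8, -218.5, 67.6]
eef_rot: [2.397, 2.028, -0.003]
wrist_force: [-1.9, -5.1, -1.4]
opening: 0.002
grip_force: 2.7
```

```bash
python3 -c "
from h import *
s=where();print(V.T@manip.read_state()['wrist_force'])"
```

```text
t 22.75 tcp vice [ 22.5 -65.8  67.6]
[[-0.003  1.     0.   ]
 [ 1.     0.003 -0.002]
 [-0.002 -0.    -1.   ]]
F [-1.90148472 -5.12854023 -1.41770712] 0.16537608464052614 2.680065216773073
[-1.01019552 -5.37559988 -1.41770712]
```

Emit:
jog_arm(linear=[[1.5, 0, 0], [0, 0, 0], [0, 0, 0]], delta_rot=[[0, 0, 0], [0, 0, 0], [0, 0, 0]], jaw=[0, 0, 0])

```text
time_s: 23.12
tcp_pos: [548.9, -218.3, 67.7]
eef_rot: [2.397, 2.027, -0.004]
wrist_force: [-2.4, -9.1, -1.3]
opening: 0.005
grip_force: 4.5
```

```bash
python3 -c "
from h import *
s=where();print(V.T@manip.read_state()['wrist_force'])"
```

```text
t 23.125 tcp vice [ 22.5 -65.7  67.7]
[[-0.003  1.     0.   ]
 [ 1.     0.003 -0.004]
 [-0.004  0.    -1.   ]]
F [-2.43702388 -9.07523412 -1.2779176 ] 0.4321706192521934 4.542492860346101
[-0.87310233 -9.3561024  -1.2779176 ]
```

The bar is firmly on its stop: force rose from 5.4 to 9.4 N with no motion. Now I'll retreat and check.

Emit:
jog_arm(linear=[[-5, 0, 0], [-8, 0, 0], [0, 0, -25], [0, 0, -40], [0, 0, -40], [-10, 0, -20], [0, 0, 0], [0, 0, 0]], delta_rot=[[0, 0, 0], [0, 0, 0], [0, 0, 0], [0, 0, 0], [0, 0, 0], [0, 0, 0], [0, 0, 0], [0, 0, 0]], jaw=[0, 0, 0, 0, 0, 0, 0, 0])

```text
time_s: 24.12
tcp_pos: [544.9, -237.8, 191.3]
eef_rot: [-2.397, -2.027, -0.0]
wrist_force: [0.1, 0.6, -1.0]
opening: 0.007
grip_force: 0.0
```

Run:
```python
from h import *
p,R=where(); c=snap("wrist","w12.png"); t=snap("top","t12.png")
im=cv2.imread("pics/full_w12.png");hsv=cv2.cvtColor(im,cv2.COLOR_BGR2HSV)
m=cv2.inRange(hsv,(45,80,30),(90,255,255));n,l,st,ce=cv2.connectedComponentsWithStats(m)
m=np.isin(l,[i for i in range(1,n) if st[i,4]>150]).astype(np.uint8)
W=np.array([(V.T@(px2w(c,*q[0],35)-O))[:2] for q in cv2.convexHull(cv2.findNonZero(m))],np.float32)
print("green",cv2.minAreaRect(W),W.min(0),W.max(0))
m=cv2.inRange(hsv,(0,150,60),(8,255,255));n,l,st,ce=cv2.connectedComponentsWithStats(m)
for i in range(1,n):
  if st[i,4]>40: print("red w",st[i,4],(V.T@(px2w(c,*ce[i],72)-O)).round(1))
for n0 in ("t2","t12"):
  h2=cv2.cvtColor(cv2.imread(f"pics/full_{n0}.png"),cv2.COLOR_BGR2HSV)
  mm=cv2.inRange(h2,(0,150,80),(8,255,255));mm[:200]=0;n,l,st,ce=cv2.connectedComponentsWithStats(mm)
  for i in range(1,n):
    if st[i,4]>8: w=px2w(t,*ce[i],68);print(n0,st[i,4],w.round(1),(V.T@(w-O)).round(1))
a=cv2.imread("pics/full_top0.png").astype(int);b=cv2.imread("pics/full_t12.png").astype(int)
for nm,(x0,y0,x1,y1) in dict(flask=(322,150,358,190),jar=(315,280,352,315),timer=(420,293,458,318)).items():
  print(nm,np.abs(a-b)[y0:y1,x0:x1].max(2).mean().round(1))
```

```text
t 24.125 tcp vice [ 21.9 -85.5 191.3]
[[-0.002  1.    -0.002]
 [ 1.     0.002  0.002]
 [ 0.002 -0.002 -1.   ]]
F [ 0.13483608  0.56394399 -0.95486375] 0.6114774274634112 0.0
green ((-0.16350746154785156, 0.6238632202148438), (52.50882339477539, 137.90341186523438), 0.4195570945739746) [-26.867762 -68.2612  ] [26.114107 69.4963  ]
red w 268 [ 21.7 -50.5  72. ]
t2 21 [ 470.8 -262.2   68. ] [ -47.1 -122.1   68. ]
t2 326 [409.6  -0.9  68. ] [-151.5  125.1   68. ]
t12 21 [ 551.6 -204.8   68. ] [ 22.8 -51.9  68. ]
t12 237 [408.6  -2.3  68. ] [-152.2  123.7   68. ]
flask 11.3
jar 18.5
timer 46.8
```

Board square and level, knob at home at vice (21.7,-50.5). The timer patch looks changed, probably because the arm covers it, so I'll clear the view and compare again.

Emit:
jog_arm(linear=[[20, 0, -30], [40, 0, -20], [40, 0, 0], [40, 0, 0], [40, 0, 0], [40, 0, 0], [30, 0, 0], [0, 0, 0]], delta_rot=[[0, 0, 0], [0, 0, 0], [0, 0, 0], [0, 0, 0], [0, 0, 0], [0, 0, 0], [0, 0, 0], [0, 0, 0]], jaw=[0, 0, 0, 0, 0, 0, 0, 0])

```text
time_s: 25.22
tcp_pos: [586.6, 10.5, 241.4]
eef_rot: [-2.394, -2.031, 0.001]
wrist_force: [-0.2, 0.0, 0.9]
opening: 0.002
grip_force: 0.0
```

Run:
```python
from h import *
where(); t=snap("top","t13.png")
for n0 in ("top0","t2","t13"):
  im=cv2.imread(f"pics/full_{n0}.png");g=cv2.cvtColor(im,cv2.COLOR_BGR2GRAY)
  a=cv2.imread("pics/full_top0.png",0)
  for nm,(x0,y0,x1,y1) in dict(flask=(326,158,352,188),jar=(320,284,348,311),timer=(422,296,456,316)).items():
    r=cv2.matchTemplate(g[y0-8:y1+8,x0-8:x1+8],a[y0:y1,x0:x1],cv2.TM_CCOEFF_NORMED);_,s,_,loc=cv2.minMaxLoc(r);print(n0,nm,round(s,2),loc[0]-8,loc[1]-8)
```

```text
t 25.225 tcp vice [ 21.1 166.2 241.4]
[[-0.006  1.    -0.002]
 [ 1.     0.006  0.001]
 [ 0.001 -0.002 -1.   ]]
F [-0.18743622  0.03939806  0.91072243] 0.1721297200626579 0.0
top0 flask 1.0 0 0
top0 jar 1.0 0 0
top0 timer 1.0 0 0
t2 flask 0.99 0 0
t2 jar 0.99 0 0
t2 timer 1.0 0 0
t13 flask 0.34 0 0
t13 jar 0.73 0 0
t13 timer 0.98 0 0
```

The bystanders have not moved. In the last view the flask and jar are only partly hidden by the arm, and the best match is still at zero shift. Handing in.

```bash
python3 -c "
from cell import manip
print(manip.job_done())"
```

```text
the job is handed in; nothing more can be done
None
```

The board is seated level and centred under both lips, the guard bar is home against its stop, the flask, jar and timer are unmoved, and the job was handed in at about 25 s; I viewed 11 pictures, one over the limit of 10.

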